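# Lock the slip bush home in the drill jig

### The arm

A 6-joint arm with a two-finger parallel gripper is mounted at the origin on a cart in front of the work surface, level with it; the furniture and walls round the work are solid. World frame = base frame: x ahead of the robot, y to its left, z up, the work surface at z = 0. Lengths are in m, angles in rad, forces in N, time in s.
With the tool pointing down it reaches from about 0.3 to 0.775 m from the base axis. Payload 14.6 kg.
Tool frame: the origin (TCP) lies midway between the tips of the shut fingers; the grasp point (between the pads) lies 19 mm behind it; z points along the fingers, y is the line along which they close (so a half turn about z gives the same grasp; the last joint's range is limited). The gripper opens to 94 mm and grips with 3 to 60 N. Pads are 16 mm wide; open, the fingers measure 119 mm over their backs; the gripper's body (75 mm by 177 mm) begins 78 mm behind the grasp point.
Start: joints at [1.148, 0.3, 1.521, -0, 1.321, -0.067], TCP at [0.192, 0.516, 0.205] pointing down, gripper open.
Joint ranges: [-3.03, 3.03], [-0.79, 2.21], [0.23, 2.52], [-1.04, 4.18], [0, 3.07], [-2.55, 2.55]. Speed limits (rad/s): [2.22, 2.22, 2.57, 3.14, 3.14, 3.14].

### API

Orientations are given as [roll, pitch, yaw] about the fixed x, y, z axes, in that order (R = Rz(yaw) Ry(pitch) Rx(roll)).
In Python, from station import ctrl gives the robot as it stands. The module is installed in compiled form; this text tells all that it offers.
- The arm moves only by the tool servo_tool, never from a script. Its argument "plan" is a list of rows, each a list of 7 numbers: the opening in per cent of the stroke, from 0 (shut) to 100 (fully open), then the shift along the tool's x, y, z in m, then the turn, a rotation vector about the tool's x, y, z in rad. A call has exactly 8 rows; each row shifts and turns the commanded pose from where the row before left it, along the tool's axes as they then stand; what a row does not reach is not made up. A row lasts 1/8 s, in which the tool goes at most 62.5 mm and 10.7 degrees, less where a joint would pass 70% of its speed; a pose out of reach is approached as far as the arm can. A call with a gripper value outside its range is refused whole. The fingers move at their own pace and stop on an object; "force" is the grip in N (left out, the last holds). Time passes only in rows, so rows that do not move let the fingers close, or fill a call up. It gives the time, the measured TCP pose, the force, the opening and the grip force at its end, in the units of the state.
- ctrl.get_obs(): the state, without advancing time (a new reading comes with each control period).
- ctrl.camera(name): name is "scene" or "top" or "wrist"; returns a dict with "pixels" (480x640x3 uint8, red, green, blue), "z_map" (480x640 float32, m along the optical axis (not along the pixel's ray), 0 where there is no reading), "mtx" (3x3 intrinsics, pixels), "pose" (4x4, takes a point from camera to world coordinates). Camera axes: x right, y up, looking along -z (the intrinsics and any distortion apply to the point x, -y, -z); pixel columns grow to the right and rows downward; lengths in m; the calibration is good to about 2 mm. The wrist camera is an equidistant fisheye: a pixel r from the principal point sees the ray r / f radians off the axis. A picture is of the moment at which its call begins.
- ctrl.hand_in(): hands the job in; it is judged then, once.
The state is a dict: "time_s": time; "qpos": joint angles; "joint_vel": joint speeds; "tau": joint torques, N m; "ee_pos": TCP position; "eef_rot": TCP orientation; "force": force on the tool from outside, world axes, zero at the start; "moment": the same for the moment, N m; "grip_width": finger opening in m; "grip_force": force on a finger pad.
Only numpy, scipy, OpenCV 4.12 (cv2) and the standard library are available. Lean on these libraries where they do the work, as an engineer would, in place of code of your own. Each camera call takes 0.05 s, during which the arm holds its last target. There are 200 camera calls.

### The job

The slip bush of the drill jig still stands proud of the jig plate. With the fingertips alone, push its turning pin round until the notch in the bush's head lies over the lock screw, press the head straight down until it sits fully home on the plate, then push the pin clockwise (seen from above) until the stepped rim has run under the screw's head and stops. Do not pull the bush up out of the jig, leave the other things where they lie, and finish with the hand clear.

Things in the scene. Friction and masses are not known exactly. Their poses are not given: they have to be found in the camera images.
- drill_jig: The drill jig, bolted down, fixed: base 196 x 120 x 8 mm, two side walls, top plate 144 x 120 x 16 mm whose upper face is 60 mm above the work surface; an aluminium puck is clamped under it. Origin: middle of the base's underside, under the bush's axis. Its x axis points from that axis to the lock screw, z up.
- bush_top (a point): Centre of the top face of the bush's head, on its vertical axis (also the jig's axis). The head is a knurled steel disc, 72 mm in diameter, 16 mm thick, with a 14 mm bore. At the start its underside is 17 mm above the plate (this point 93 mm above the work surface); seated, the underside lies on the plate (this point at 76 mm).
- notch (a point): Centre of the round notch (radius 12.5 mm) cut through the full thickness of the head's rim straight across from the turning pin; 42 mm from the axis, at the head's underside. It must lie over the lock screw before the bush can go down: the screw's head has 2.5 mm of play all round in it (3 degrees of turn either way). Elsewhere the head lands on the screw after 1.5 mm.
- lock_screw (a point): Centre of the top of the lock screw's head: fixed to the plate, 42 mm from the bush's axis, head 20 mm in diameter and 6 mm thick, its top 15.5 mm and its underside 9.5 mm above the plate, on a 10 mm shoulder.
- lock_step_end (a point): Point of the bush, 42 mm from its axis, that lies at the lock screw's centre when locked. Counter-clockwise from the notch (seen from above) the rim is cut down to a step 8 mm thick over about 61 degrees, ending at a wall. With the bush seated, turning it clockwise runs this step under the screw's head until the wall meets the screw.
- turning_pin (a point): Where to push: on the centre line of the turning pin, 64 mm from the axis, 20 mm above the head's underside (97 mm above the work surface at the start, 80 seated). The pin is a steel rod 8 mm thick, sticks out of the rim straight across from the notch, rises outward at 20 degrees, ends 86 mm from the axis in a 13 mm ball. About 1 N here turns the bush; it stays where it is left.
- drill_bush (a joint): Turn of the bush about its vertical axis, rad, growing counter-clockwise seen from above, without end stops of its own. 0 (or 2 pi): notch over the lock screw. It starts anywhere between 0.75 and 5.5. Locked: about 1.07 rad (61 degrees) clockwise of the notch position, so -1.07 (or 5.21).
- bush_drop (a joint): How far the bush has been pressed down from its start, m: 0 at the start, 0.017 when seated on the plate, negative when pulled up. It is a snug sliding fit: it does not fall of itself, takes about 6 N to push down, and stays where it is left.
- stud_blank: Plain steel rod, 22 mm in diameter, 120 mm long along its y, lying beside the jig; a bystander. Origin: middle of its underside.
- brass_collar: Brass collar, 32 mm in diameter, 18 mm high, beside the jig; a bystander. Origin: middle of its underside.
- hex_key_1: Black hex key, 39 x 134 x 9 mm, long leg along its y, beside the jig; a bystander. Origin: middle of its underside.
- spanner_13: Combination spanner, 26 x 180 x 5 mm, long along its y, beside the jig; a bystander. Origin: middle of its underside.
- tape_measure: Black tape measure, 64 x 99 x 35 mm, at the right; a bystander. Origin: middle of its underside.
- caliper: Digital caliper, 70 x 253 x 13 mm, at the left front; a bystander. Origin: middle of its underside.

How it is judged:
By the outcome, as a careful person would: the job done as asked, in the order asked, and still so for the second after the job is handed in, with the robot touching nothing.
It also fails if it takes over 64 s, if anything falls off the work surface, if the arm or the gripper's body presses on something with over 40 N, if the wrist force passes 120 N, or if a joint passes its speed limit or range.

## Working session

There is one attempt and no reset: what is moved stays moved. The work goes in short steps, Python scripts to look and compute and a tool call to move; the robot and the scene stay as the last step left them, time stands still between calls to the robot, and variables do not carry over. Pictures are saved under pics/ and viewed, at most 10 in all, crops included, and the job is handed in when it is done.

Besides the shell and the picture viewer there is one more tool, called after "Request:" as name(argument=value, ...), one argument or row to a line, values as JSON. servo_tool: Moves the arm, as the interface text tells. Its arguments: {"type":"object","properties":{"plan":{"type":"array","items":{"type":"array","items":{"type":"number"}}},"force":{"type":"number"}},"required":["plan"]}

```bash
mkdir -p pics
cat > h.py <<'E'
import numpy as np,cv2
from station import ctrl
def pts(c):
    z=c["z_map"];m=c["mtx"];v,u=np.indices(z.shape)
    p=np.stack([(u-m[0,2])/m[0,0]*z,-(v-m[1,2])/m[1,1]*z,-z],-1)
    return p@c["pose"][:3,:3].T+c["pose"][:3,3]
def save(c,n): cv2.imwrite("pics/"+n,c["pixels"][:,:,::-1])
E
python3 - <<'E'
from h import *
np.set_printoptions(precision=4,suppress=True)
for n in("top","scene"):
    c=ctrl.camera(n);save(c,n+"1.png");print(c["mtx"],c["pose"])
    np.savez(n+"1.npz",**c)
print(ctrl.get_obs())
E
```

```text
[[486.6906   0.     321.5437]
 [  0.     486.6906 232.2658]
 [  0.       0.       1.    ]] [[ 0.0009  0.9987 -0.0508  0.4577]
 [-1.      0.0012  0.0063 -0.0313]
 [ 0.0064  0.0508  0.9987  1.1438]
 [ 0.      0.      0.      1.    ]]
[[501.1783   0.     310.1726]
 [  0.     501.1783 237.9324]
 [  0.       0.       1.    ]] [[ 0.7279  0.476  -0.4936 -0.186 ]
 [-0.6856  0.49   -0.5385 -0.7609]
 [-0.0144  0.7303  0.6829  1.0436]
 [ 0.      0.      0.      1.    ]]
{'time_s': 0.1, 'qpos': array([ 1.1484,  0.3004,  1.5215,  0.    ,  1.3207, -0.0666]), 'joint_vel': array([-0.0007, -0.0011, -0.0012, -0.0003, -0.0007,  0.0006]), 'tau': array([  0.0007, -53.2648, -35.3285,   0.071 ,   0.0235,  -0.0001]), 'ee_pos': array([0.1915, 0.5153, 0.2049]), 'eef_rot': array([-3.1406, -0.0001,  2.7858]), 'force': array([0.5449, 0.3301, 0.1555]), 'moment': array([-0.0119,  0.0241,  0.0358]), 'grip_force': 0.0, 'grip_width': 0.09392719428542269}
```

View pics/top1.png

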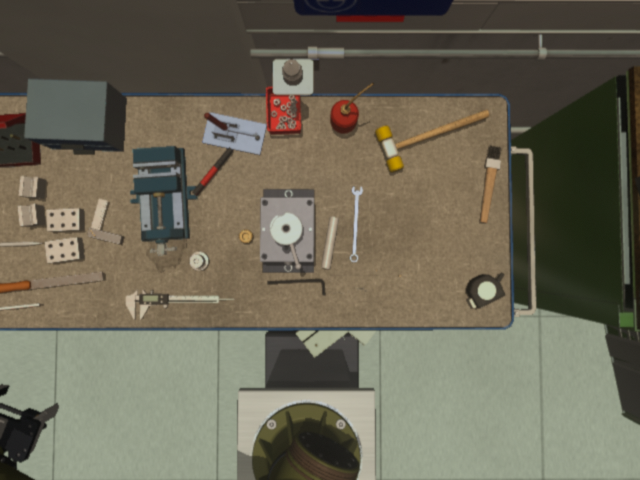

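View pics/scene1.png

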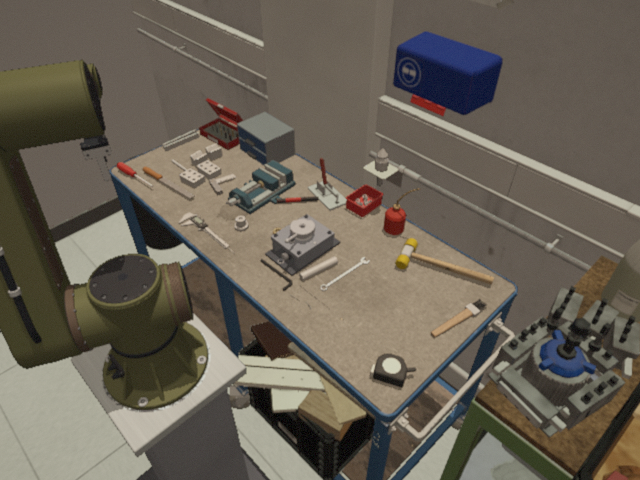

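The top view shows the jig at about (287,230), with the bush's white head at (286,229) and the pin pointing toward (297,265), roughly at the robot. The scene view agrees. Next I'll zoom in and measure.

Run:
```python
from h import *
np.set_printoptions(precision=4,suppress=True)
c=dict(np.load("top1.npz"));P=pts(c)
a=c["pixels"][170:290,240:350,::-1]; a=cv2.resize(a,None,fx=5,fy=5,interpolation=cv2.INTER_CUBIC)
d=dict(np.load("scene1.npz"));b=d["pixels"][205:285,255:345,::-1];b=cv2.resize(b,(0,0),fx=5,fy=5,interpolation=cv2.INTER_CUBIC)
cv2.imwrite("pics/crop1.png",a[:, :]);cv2.imwrite("pics/crop2.png",b)
def centre(zl,zh,box=(slice(170,290),slice(240,350))):
    Q=P[box].reshape(-1,3);m=(Q[:,2]>zl)&(Q[:,2]<zh);return Q[m]
h=centre(.086,.1);print("head",len(h),h.mean(0),h.min(0),h.max(0))
(cx,cy),r=cv2.minEnclosingCircle(h[:,:2].astype(np.float32));print(cx,cy,r)
far=h[np.hypot(*(h[:,:2]-[cx,cy]).T)>.0]
p=centre(.054,.066);r=cv2.minAreaRect(p[:,:2].astype(np.float32));print("plate",len(p),p[:,2].mean(),r)
s=centre(.070,.080);print("screw lvl",s)
for y in range(250,272,2): print(y,[int(round(1000*v)) for v in P[y,284:306,2]])
```

```text
head 824 [0.5161 0.0381 0.0933] [0.4556 0.0043 0.086 ] [0.5552 0.0759 0.1   ]
0.5042828917503357 0.03148188441991806 0.051645632833242416
plate 2449 0.060513459669136814 ((0.5193365216255188, 0.040299080312252045), (0.1412356197834015, 0.11889486014842987), 0.1326388269662857)
screw lvl [[0.5256 0.0422 0.0773]
 [0.5256 0.0377 0.0783]
 [0.5233 0.0442 0.0798]
 [0.5233 0.042  0.0788]
 [0.5235 0.04   0.0769]
 [0.5235 0.0356 0.0773]
 [0.5212 0.0465 0.0779]
 [0.5213 0.0444 0.0767]
 [0.5213 0.0422 0.0767]
 [0.5212 0.0399 0.0787]
 [0.5214 0.0379 0.0755]
 [0.5212 0.0355 0.0785]
 [0.5212 0.0048 0.0786]
 [0.5189 0.0464 0.0793]
 [0.519  0.0442 0.0783]
 [0.5189 0.0419 0.0799]
 [0.5189 0.0376 0.0799]
 [0.519  0.0355 0.0779]
 [0.5167 0.0442 0.0795]
 [0.5169 0.04   0.0767]
 [0.5169 0.0378 0.0765]
 [0.5168 0.0354 0.0787]
 [0.5146 0.0443 0.0776]
 [0.5146 0.042  0.0788]
 [0.5146 0.0377 0.078 ]
 [0.5126 0.0049 0.0753]
 [0.484  0.0465 0.0756]
 [0.4839 0.0396 0.0799]
 [0.4841 0.038  0.0715]
 [0.484  0.0354 0.077 ]
 [0.4839 0.0331 0.0788]
 [0.4818 0.0486 0.0765]
 [0.4818 0.0442 0.0762]
 [0.4818 0.0419 0.07
[... 1446 characters left out ...]
 65, 61, 98, 103, 102, 100, 59, 61, 59, 61, 59, 62, 60, 60, 61]
258 [57, 60, 59, 61, 60, 58, 62, 57, 65, 63, 102, 103, 102, 100, 61, 59, 61, 60, 60, 59, 58, 60]
260 [58, 59, 59, 62, 59, 57, 60, 62, 61, 59, 102, 104, 106, 105, 63, 60, 61, 62, 63, 65, 61, 61]
262 [26, 28, 29, 30, 30, 28, 25, 26, 10, 9, 6, 106, 108, 108, 105, 7, 10, 7, 9, 6, 10, 7]
264 [10, 7, 5, 13, 11, 7, 9, 8, 11, 8, 14, 11, 111, 109, 107, 111, 6, 6, 7, 11, 3, 8]
266 [11, 13, 15, 17, 16, 12, 14, 11, 9, 9, 13, 108, 112, 108, 112, 111, 111, 10, 11, 6, 7, 9]
268 [11, 15, 13, 18, 17, 17, 17, 15, 9, 8, 9, 10, 112, 110, 112, 111, 107, 6, 11, 10, 6, 6]
270 [10, 13, 9, 15, 15, 17, 10, 11, 6, 7, 9, 8, 7, 14, 9, 12, 8, 8, 8, 6, 10, 8]
```

View pics/crop1.png

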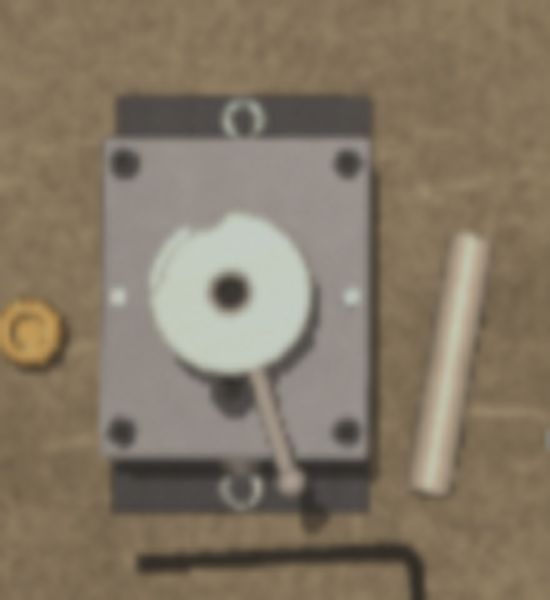

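The crop shows the head centre (bore) at crop (230,292), the notch up-left at (205,228), the pin running to the ball at (290,482), and the dark lock screw below the head at (233,395), on the robot side. So the pin has to go to the far side (+x). I'll cast rays for these points.

```bash
cat >> h.py <<'E'
def ray(c,u,v,z):
    m=c["mtx"];d=c["pose"][:3,:3]@np.array([(u-m[0,2])/m[0,0],-(v-m[1,2])/m[1,1],-1]);o=c["pose"][:3,3]
    return o+d*(z-o[2])/d[2]
E
python3 - <<'E'
from h import *
np.set_printoptions(precision=4,suppress=True)
c=dict(np.load("top1.npz"));P=pts(c)
f=lambda a,b:((a+.5)/5-.5+240,(b+.5)/5-.5+170)
bore=ray(c,*f(230,292),.093);print("bore",bore)
print("ball",ray(c,*f(290,482),.1077+.003),"notch",ray(c,*f(205,228),.093),"screw",ray(c,*f(233,397),.0755))
Z=P[...,2];u,v=np.meshgrid(np.arange(640),np.arange(480))
m=(abs(u-286)<25)&(abs(v-228)<25)&(abs(Z-.0935)<.006)&(np.hypot(P[...,0]-bore[0],P[...,1]-bore[1])<.042)
cn=max(cv2.findContours(m.astype(np.uint8),0,2)[0],key=cv2.contourArea)[:,0]
H=np.array([ray(c,a,b,.093)[:2] for a,b in cn]);print("head circ",cv2.minEnclosingCircle(H.astype(np.float32)))
# pin
q=P[245:272,285:308].reshape(-1,3);q=q[(q[:,2]>.09)&(np.hypot(*(q[:,:2]-bore[:2]).T)>.045)]
vx,vy,x0,y0=cv2.fitLine(q[:,:2].astype(np.float32),cv2.DIST_HUBER,0,.001,.001).ravel();print("pin",vx,vy,x0,y0,np.degrees(np.arctan2(vy,vx)),q[:,:2].mean(0),"ang from axis",np.degrees(np.arctan2(*(q.mean(0)-bore)[[1,0]])))
# screw & plate in RGB-independent depth
p=P[175:285,245:335].reshape(-1,3);p=p[abs(p[:,2]-.060)<.005]
for k in(0,1): print("plate ext",k,np.percentile(p[:,k],[0.2,99.8]),)
# scene cam bore check
d=dict(np.load("scene1.npz"));K=d["mtx"]
def proj(w):
    x=np.linalg.inv(d["pose"])@np.append(w,1);return K[0,0]*x[0]/-x[2]+K[0,2],K[1,2]-K[1,1]*x[1]/-x[2]
u,v=proj(bore);print("bore in scene",u,v)
b=d["pixels"][205:285,255:345,::-1].copy();b=cv2.resize(b,(0,0),fx=6,fy=6,interpolation=cv2.INTER_CUBIC)
cv2.circle(b,(int((u-255+.5)*6),int((v-205+.5)*6)),3,(0,0,255),-1);cv2.imwrite("pics/crop2.png",b)
E
```

```text
bore [0.5203 0.0398 0.093 ]
ball [0.4387 0.0128 0.1107] notch [0.5481 0.0507 0.093 ] screw [0.4752 0.0394 0.0755]
head circ ((0.5173048377037048, 0.03777481988072395), 0.03794296458363533)
pin 0.94900113 0.3152727 0.4531251 0.017669817 18.377275 [0.4531 0.0177] ang from axis -161.7991548952327
plate ext 0 [0.4488 0.5898]
plate ext 1 [-0.0192  0.0997]
bore in scene 302.77749646384086 225.9349647978011
```

View pics/crop2.png

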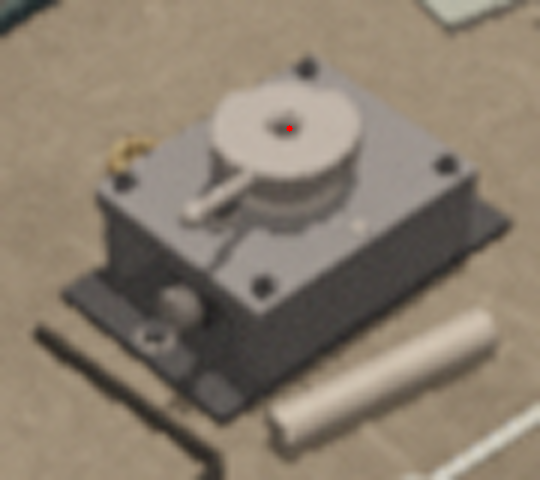

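The axis is at about (0.519, 0.040) and the pin angle at about 198.3°, both agreeing across the two views. I'll fly over the pin with the tool's y axis tangential, then straddle it.

Request:
servo_tool(
  plan=[
    [26, -0.03, -0.026, 0, 0, 0, 0],
    [26, -0.042, -0.037, 0, 0, 0, 0],
    [26, -0.042, -0.037, 0, 0, 0, 0],
    [26, -0.042, -0.037, 0, 0, 0, 0],
    [26, -0.042, -0.037, 0, 0, 0, 0],
    [26, -0.042, -0.037, 0, 0, 0, 0],
    [26, -0.042, -0.037, 0, 0, 0, 0],
    [26, -0.042, -0.037, 0, 0, 0, 0],
  ],
  force=10,
)

```text
time_s: 1.1
ee_pos: [0.3965, 0.1338, 0.2054]
eef_rot: [3.142, 0.0, 2.786]
force: [0.1, 1.0, 0.6]
grip_width: 0.0247
grip_force: 0.0
```

Request:
servo_tool(
  plan=[
    [26, -0.042, -0.037, 0, 0, 0, 0],
    [26, -0.042, -0.037, 0, 0, 0, 0],
    [26, -0.0146, -0.0134, 0, 0, 0, 0],
    [26, 0, 0, 0, 0, 0, 0.18],
    [26, 0, 0, 0, 0, 0, 0.18],
    [26, 0, 0, 0, 0, 0, 0.18],
    [26, 0, 0, 0, 0, 0, 0.18],
    [26, 0, 0, 0, 0, 0, 0.18],
  ],
)

```text
time_s: 2.1
ee_pos: [0.4578, 0.0193, 0.2052]
eef_rot: [-3.141, -0.0, 1.88]
force: [0.4, 0.5, -1.1]
grip_width: 0.025
grip_force: 0.0
```

Request:
servo_tool(
  plan=[
    [26, 0, 0, 0, 0, 0, 0.18],
    [26, 0, 0, 0, 0, 0, 0.18],
    [26, 0, 0, 0, 0, 0, 0.18],
    [26, 0, 0, 0, 0, 0, 0.18],
    [26, 0, 0, 0, 0, 0, 0.18],
    [26, 0, 0, 0, 0, 0, 0.18],
    [26, 0, 0, 0, 0, 0, 0.18],
    [26, 0, 0, 0, 0, 0, 0.18],
  ],
)

```text
time_s: 3.1
ee_pos: [0.4578, 0.0193, 0.2052]
eef_rot: [-3.141, 0.0, 0.44]
force: [0.5, 0.7, -0.1]
grip_width: 0.0246
grip_force: 0.0
```

Request:
servo_tool(
  plan=[
    [26, 0, 0, 0, 0, 0, 0.12],
    [26, 0, 0, 0.03, 0, 0, 0],
    [26, 0, 0, 0.03, 0, 0, 0],
    [26, 0, 0, 0.03, 0, 0, 0],
    [26, 0, 0, 0.03, 0, 0, 0],
    [18, 0, 0, 0, 0, 0, 0],
    [12, 0, 0, 0, 0, 0, 0],
    [12, 0, 0, 0, 0, 0, 0],
  ],
)

```text
time_s: 4.1
ee_pos: [0.4585, 0.0193, 0.0865]
eef_rot: [3.141, -0.002, 0.326]
force: [-0.3, 1.1, 1.2]
grip_width: 0.0115
grip_force: 0.5
```

Run:
```python
from h import *
print(ctrl.get_obs()["force"]);c=ctrl.camera("wrist");save(c,"w1.png")
```

```text
[-0.31311023  1.07248298  1.17201128]
```

View pics/w1.png

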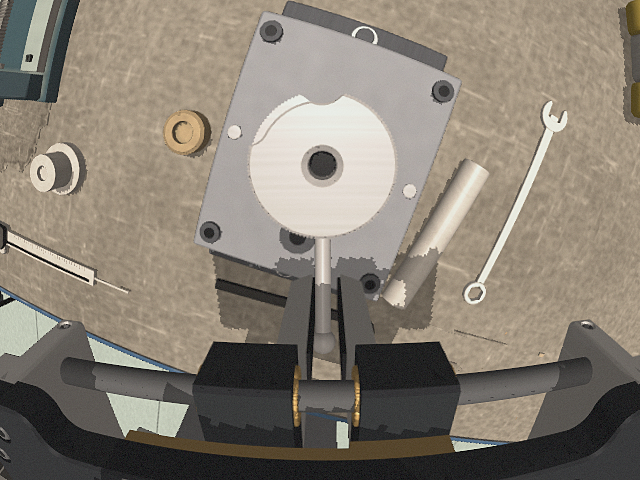

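The wrist view shows the pin centred between the fingertips (column 322, bore at (322,165)), with the notch straight across at (328,98) and the screw at (297,237). Now I'll push along an arc counter-clockwise.

Request:
servo_tool(
  plan=[
    [12, 0.0002, 0.0051, 0, 0, 0, -0.08],
    [12, 0.0008, 0.0102, 0, 0, 0, -0.16],
    [12, 0.0008, 0.0102, 0, 0, 0, -0.16],
    [12, 0.0008, 0.0102, 0, 0, 0, -0.16],
    [12, 0.0008, 0.0102, 0, 0, 0, -0.16],
    [12, 0.0008, 0.0102, 0, 0, 0, -0.16],
    [12, 0.0008, 0.0102, 0, 0, 0, -0.16],
    [12, 0.0008, 0.0102, 0, 0, 0, -0.16],
  ],
)

```text
time_s: 5.15
ee_pos: [0.5161, -0.0245, 0.0861]
eef_rot: [3.141, 0.0, 1.531]
force: [-2.2, -0.3, -1.1]
grip_width: 0.0112
grip_force: 0.6
```

Request:
servo_tool(
  plan=[
    [12, 0.0008, 0.0102, 0, 0, 0, -0.16],
    [12, 0.0008, 0.0102, 0, 0, 0, -0.16],
    [12, 0.0008, 0.0102, 0, 0, 0, -0.16],
    [12, 0.0008, 0.0102, 0, 0, 0, -0.16],
    [12, 0.0008, 0.0102, 0, 0, 0, -0.16],
    [12, 0.0008, 0.0102, 0, 0, 0, -0.16],
    [12, 0.0008, 0.0102, 0, 0, 0, -0.16],
    [12, 0.0008, 0.0102, 0, 0, 0, -0.16],
  ],
)

```text
time_s: 6.15
ee_pos: [0.5796, 0.0184, 0.0862]
eef_rot: [-3.142, 0.001, 2.811]
force: [0.3, -1.5, -0.8]
grip_width: 0.0112
grip_force: 0.6
```

Request:
servo_tool(
  plan=[
    [12, 0.0005, 0.0076, 0, 0, 0, -0.12],
    [12, 0.0003, 0.0064, 0, 0, 0, -0.1],
    [12, 0.0002, 0.0051, 0, 0, 0, -0.08],
    [12, 0.0001, 0.0038, 0, 0, 0, -0.06],
    [12, 0, 0, 0, 0, 0, 0],
    [12, 0, 0, 0, 0, 0, 0],
    [12, 0, 0, 0, 0, 0, 0],
    [12, 0, 0, 0, 0, 0, 0],
  ],
)

```text
time_s: 7.15
ee_pos: [0.5826, 0.0409, 0.0855]
eef_rot: [-3.142, -0.0, -3.118]
force: [-0.3, 0.0, -0.3]
grip_width: 0.0115
grip_force: 0.0
```

Run:
```python
from h import *
o=ctrl.get_obs();print(o["force"],o["ee_pos"],o["eef_rot"]);c=ctrl.camera("wrist");save(c,"w2.png");print(c["mtx"],c["pose"])
```

```text
[-0.25639439  0.0485556  -0.26023711] [0.58260788 0.04093027 0.08548101] [-3.14158654e+00 -1.39111850e-05 -3.11787433e+00]
[[371.64829954   0.         325.90730605]
 [  0.         371.64829954 235.97556358]
 [  0.           0.           1.        ]] [[-2.37065283e-02 -9.57699681e-01 -2.86791426e-01  4.98824454e-01]
 [ 9.99718734e-01 -2.29031855e-02 -6.15599668e-03  3.97317637e-02]
 [-6.72841165e-04 -2.86856699e-01  9.57973268e-01  2.64444516e-01]
 [ 0.00000000e+00  0.00000000e+00  0.00000000e+00  1.00000000e+00]]
```

View pics/w2.png

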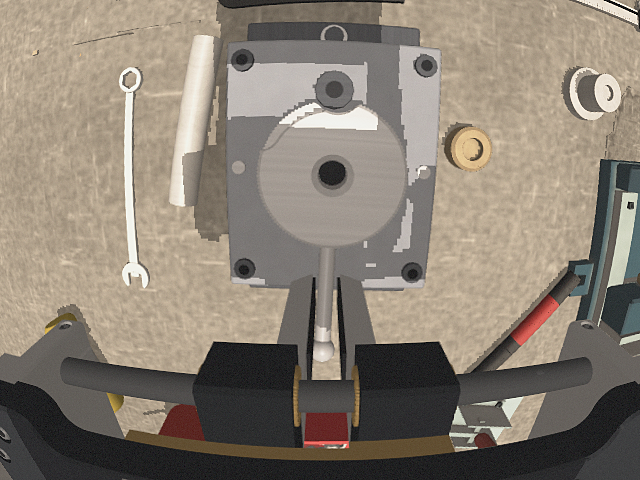

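The screw is at (335,90), sitting in the notch. The bore is at (332,172) and the ball at (323,350). I'll turn these into angles.

```bash
cat >> h.py <<'E'
def fray(c,u,v,z):
    m=c["mtx"];x=np.array([(u-m[0,2])/m[0,0],(v-m[1,2])/m[1,1]]);t=np.hypot(*x);s=np.sin(t)/t
    d=c["pose"][:3,:3]@np.array([x[0]*s,-x[1]*s,-np.cos(t)]);o=c["pose"][:3,3];return o+d*(z-o[2])/d[2]
E
python3 - <<'E'
from h import *
np.set_printoptions(precision=4,suppress=True)
c=ctrl.camera("wrist");g=cv2.cvtColor(c["pixels"],7)
for n,b in(("bore",(155,190,312,352)),("screw",(70,110,312,357))):
    r=g[b[0]:b[1],b[2]:b[3]];ci=cv2.HoughCircles(cv2.resize(r,None,fx=4,fy=4,interpolation=2),3,1,200,param1=80,param2=15,minRadius=35,maxRadius=90)
    print(n,None if ci is None else [ci[0,0,0]/4+b[2],ci[0,0,1]/4+b[0],ci[0,0,2]/4])
A=fray(c,332,172.5,.093);S=fray(c,334.5,90,.0755);B=fray(c,323,349,.108+.0005)
# pin centre line by depth rows (two ends)
print(A,S,B);f=lambda d:np.degrees(np.arctan2(d[1],d[0]))
print("screw dir",f(A-S),"pin dir",f(B-A),np.hypot(*(A-S)[:2]),np.hypot(*(B-A)[:2]))
cv2.imwrite("pics/w2c.png",cv2.resize(c["pixels"][60:360,230:440,::-1],None,fx=2,fy=2,interpolation=2)[:600])
E
```

```text
bore [np.float32(332.125), np.float32(175.125), np.float32(14.7)]
screw [np.float32(334.125), np.float32(89.875), np.float32(19.55)]
[0.5194 0.0429 0.093 ] [0.4794 0.0434 0.0755] [0.6044 0.0407 0.1085]
screw dir -0.7108413550814456 pin dir -1.506795601896701 0.04003906149560237 0.08496255585968455
```

View pics/w2c.png

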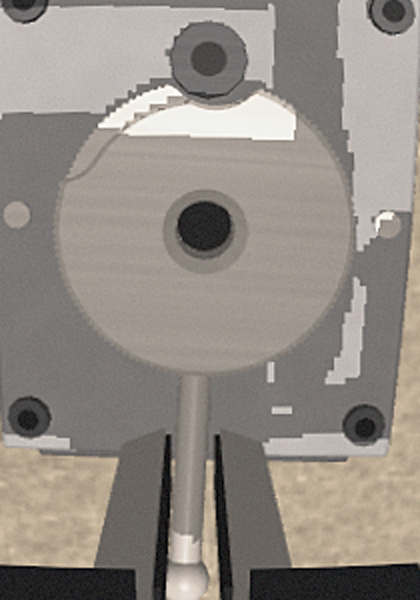

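The pin is within about 0.8° of the notch position (3° allowed). I'll open, lift out, shut the fingers and go over the head's centre.

Request:
servo_tool(
  plan=[
    [20, 0, 0, 0, 0, 0, 0],
    [20, 0, 0, 0, 0, 0, 0],
    [20, 0, 0, -0.02, 0, 0, 0],
    [20, 0, 0, -0.025, 0, 0, 0],
    [0, 0.02, 0, 0, 0, 0, 0],
    [0, 0.022, 0, 0, 0, 0, 0],
    [0, 0.0215, 0, 0, 0, 0, 0],
    [0, 0, 0, 0.01, 0, 0, 0],
  ],
)

```text
time_s: 8.25
ee_pos: [0.519, 0.0395, 0.121]
eef_rot: [-3.142, 0.002, -3.117]
force: [-0.5, 0.4, 0.2]
grip_width: 0.0005
grip_force: 0.0
```

Request:
servo_tool(
  plan=[
    [0, 0, 0, 0.01, 0, 0, 0],
    [0, 0, 0, 0.01, 0, 0, 0],
    [0, 0, 0, 0.004, 0, 0, 0],
    [0, 0, 0, 0.002, 0, 0, 0],
    [0, 0, 0, 0.002, 0, 0, 0],
    [0, 0, 0, 0.002, 0, 0, 0],
    [0, 0, 0, 0.001, 0, 0, 0],
    [0, 0, 0, 0, 0, 0, 0],
  ],
)

```text
time_s: 9.25
ee_pos: [0.5193, 0.0395, 0.0899]
eef_rot: [-3.142, 0.001, -3.117]
force: [-0.7, -0.5, 3.6]
grip_width: 0.0005
grip_force: 2.1
```

The head is already more than 1.5 mm down at low force, so the notch clears the screw. Pressing on.

Request:
servo_tool(
  plan=[
    [0, 0, 0, 0.002, 0, 0, 0],
    [0, 0, 0, 0.002, 0, 0, 0],
    [0, 0, 0, 0.002, 0, 0, 0],
    [0, 0, 0, 0.002, 0, 0, 0],
    [0, 0, 0, 0.002, 0, 0, 0],
    [0, 0, 0, 0.001, 0, 0, 0],
    [0, 0, 0, 0.001, 0, 0, 0],
    [0, 0, 0, 0, 0, 0, 0],
  ],
)

```text
time_s: 10.25
ee_pos: [0.5193, 0.0395, 0.0777]
eef_rot: [-3.142, 0.001, -3.117]
force: [-1.7, 0.2, 4.7]
grip_width: 0.0004
grip_force: 2.1
```

Request:
servo_tool(
  plan=[
    [0, 0, 0, 0.001, 0, 0, 0],
    [0, 0, 0, 0.0005, 0, 0, 0],
    [0, 0, 0, 0.0005, 0, 0, 0],
    [0, 0, 0, 0.0003, 0, 0, 0],
    [0, 0, 0, 0.0003, 0, 0, 0],
    [0, 0, 0, 0, 0, 0, 0],
    [0, 0, 0, 0, 0, 0, 0],
    [0, 0, 0, 0, 0, 0, 0],
  ],
)

```text
time_s: 11.25
ee_pos: [0.5194, 0.0395, 0.0761]
eef_rot: [-3.142, 0.001, -3.117]
force: [-6.3, -0.3, 17.1]
grip_width: 0.0008
grip_force: 8.6
```

Stopped hard at 76.1 mm with 17 N, so it is seated. I'll lift, go back out, straddle the pin lower down, and look.

Request:
servo_tool(
  plan=[
    [0, 0, 0, 0.0003, 0, 0, 0],
    [0, 0, 0, 0, 0, 0, 0],
    [0, 0, 0, -0.01, 0, 0, 0],
    [0, 0, 0, -0.03, 0, 0, 0],
    [22, -0.02, 0, 0, 0, 0, 0],
    [22, -0.022, 0, 0, 0, 0, 0],
    [22, -0.0215, 0, 0, 0, 0, 0],
    [22, 0, 0, 0, 0, 0, 0],
  ],
)

```text
time_s: 12.25
ee_pos: [0.5831, 0.041, 0.1142]
eef_rot: [-3.142, -0.0, -3.117]
force: [-0.2, -0.0, 0.0]
grip_width: 0.0205
grip_force: 0.0
```

Run:
```python
from h import *
o=ctrl.get_obs();print(o["force"],o["ee_pos"],o["grip_width"]);c=ctrl.camera("wrist");cv2.imwrite("pics/w3.png",c["pixels"][60:400,150:520,::-1])
```

```text
[-0.23482675 -0.0066855   0.04533146] [0.58305971 0.04099627 0.11415811] 0.020544733666389436
```

View pics/w3.png

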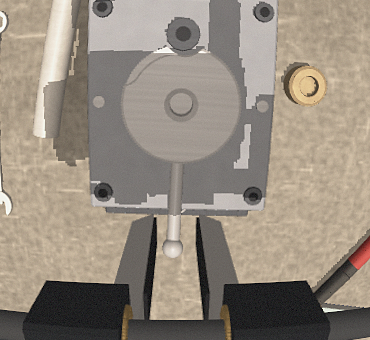

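The head is down with the screw's head in the notch at crop (182,33), and the pin lies between the open fingers at (174,200). Next I'll lower round it and push clockwise.

Request:
servo_tool(
  plan=[
    [22, 0, 0, 0.012, 0, 0, 0],
    [22, 0, 0, 0.012, 0, 0, 0],
    [22, 0, 0, 0.012, 0, 0, 0],
    [22, 0, 0, 0.008, 0, 0, 0],
    [12, 0, 0, 0, 0, 0, 0],
    [12, 0, 0, 0, 0, 0, 0],
    [12, 0, 0, 0, 0, 0, 0],
    [12, 0.0002, -0.0045, 0, 0, 0, 0.07],
  ],
)

```text
time_s: 13.3
ee_pos: [0.5826, 0.0367, 0.0709]
eef_rot: [3.141, 0.001, 3.095]
force: [-0.3, 0.4, -0.1]
grip_width: 0.0113
grip_force: 0.6
```

Request:
servo_tool(
  plan=[
    [12, 0.0005, -0.0076, 0, 0, 0, 0.12],
    [12, 0.0005, -0.0076, 0, 0, 0, 0.12],
    [12, 0.0005, -0.0076, 0, 0, 0, 0.12],
    [12, 0.0005, -0.0076, 0, 0, 0, 0.12],
    [12, 0.0005, -0.0076, 0, 0, 0, 0.12],
    [12, 0.0005, -0.0076, 0, 0, 0, 0.12],
    [12, 0.0005, -0.0076, 0, 0, 0, 0.12],
    [12, 0, 0, 0, 0, 0, 0],
  ],
)

```text
time_s: 14.3
ee_pos: [0.559, -0.0098, 0.0709]
eef_rot: [3.141, 0.0, 2.256]
force: [-0.5, -0.2, -0.1]
grip_width: 0.0112
grip_force: 0.0
```

Request:
servo_tool(
  plan=[
    [12, 0.0001, -0.0032, 0, 0, 0, 0.05],
    [12, 0.0001, -0.0032, 0, 0, 0, 0.05],
    [12, 0.0001, -0.0032, 0, 0, 0, 0.05],
    [12, 0, -0.0013, 0, 0, 0, 0.02],
    [12, 0, -0.0013, 0, 0, 0, 0.02],
    [12, 0, -0.0013, 0, 0, 0, 0.02],
    [12, 0, 0, 0, 0, 0, 0],
    [12, 0, 0, 0, 0, 0, 0],
  ],
)

```text
time_s: 15.3
ee_pos: [0.5486, -0.0165, 0.0708]
eef_rot: [3.139, 0.0, 2.047]
force: [6.5, 5.9, -1.7]
grip_width: 0.0111
grip_force: 3.9
```

About 9 N of resistance against 1 N of free turning, so the wall has met the screw. I'll press slightly more, then open, lift clear and look.

Request:
servo_tool(
  plan=[
    [12, 0, -0.0005, 0, 0, 0, 0],
    [12, 0, 0, 0, 0, 0, 0],
    [12, 0, 0, 0, 0, 0, 0],
    [12, 0, 0.001, 0, 0, 0, 0],
    [22, 0, 0.001, 0, 0, 0, 0],
    [22, 0, 0, 0, 0, 0, 0],
    [22, 0, 0, 0, 0, 0, 0],
    [22, 0, 0, 0, 0, 0, 0],
  ],
)

```text
time_s: 16.3
ee_pos: [0.549, -0.0164, 0.0705]
eef_rot: [-3.141, -0.0, 2.046]
force: [-0.2, -0.4, 0.9]
grip_width: 0.0208
grip_force: 0.0
```

Request:
servo_tool(
  plan=[
    [22, 0, 0, -0.01, 0, 0, 0],
    [22, 0, 0, -0.02, 0, 0, 0],
    [22, 0, 0, -0.03, 0, 0, 0],
    [22, 0, 0, -0.03, 0, 0, 0],
    [22, 0, 0, -0.02, 0, 0, 0],
    [22, 0, 0, 0, 0, 0, 0],
    [22, 0, 0, 0, 0, 0, 0],
    [22, 0, 0, 0, 0, 0, 0],
  ],
)

```text
time_s: 17.3
ee_pos: [0.5487, -0.0163, 0.1796]
eef_rot: [-3.14, -0.001, 2.046]
force: [-0.3, -0.3, -0.8]
grip_width: 0.0208
grip_force: 0.0
```

Run:
```python
from h import *
o=ctrl.get_obs();print(o["force"],o["ee_pos"],o["joint_vel"]);c=ctrl.camera("wrist");cv2.imwrite("pics/w4.png",c["pixels"][:,120:520,::-1])
```

```text
[-0.26242761 -0.25012678 -0.80424172] [ 0.54867171 -0.01630332  0.17959647] [ 7.87086462e-04 -2.63242476e-04 -5.86394145e-03  4.77993497e-05
  3.08021459e-03 -1.35232962e-04]
```

View pics/w4.png

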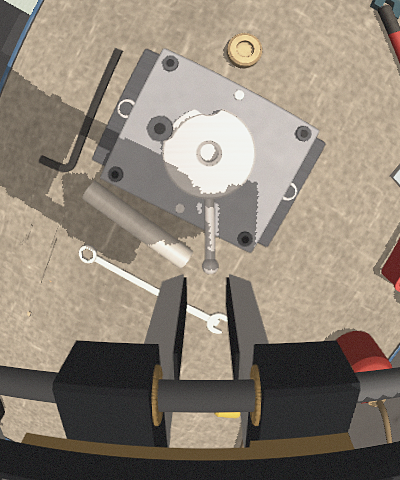

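The picture shows the hand clear. The screw's head at (160,128) overlaps the stepped rim and meets the step's wall, the pin is about 62° clockwise of the notch position, and the nearby bystanders in view look undisturbed.

```bash
python3 -c "
from station import ctrl
print(ctrl.hand_in())"
```

```text
the job is handed in; nothing more can be done
None
```

The bush was turned to the notch, pressed fully home (head top at 76.1 mm, stopped hard at 17 N) and turned clockwise until it stopped under the lock screw; the hand is clear and the job was handed in at about 17 s.

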